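# Fit the sleeve on the sample flask and hold it down in its sprung cradle

## Task

Stand the round amber flask upright in the sprung ring cradle and let go of it. Then take whichever of the two white sleeves fits over the flask's neck, slide it all the way down the neck and push straight down on the sleeve until the sprung ring is fully down; finish while still holding it pressed down like that. Leave the other things on the bench (stopper, bottle, tub, filter, cup, brush) where they are.

Things in the scene. Friction and masses are not known exactly. Their poses are not given: they have to be found in the camera images.
- flask: Round amber glass flask, 109 mm high, about 180 g, standing upright on the bench at the start. Origin at the centre of its underside, z up along the neck. From the bottom: a round foot 38 mm in diameter and 12 mm high; a ball 66 mm in diameter centred 36 mm up; from 67 to 99 mm up a straight neck 23 mm in diameter (grip it here); from 99 to 109 mm the neck tapers to 16 mm. Round about z, so its yaw does not matter.
- flask_neck_top (a point): Centre of the top of the flask's neck, 109 mm above the flask's underside.
- cradle: Sprung ring cradle, fixed to the bench: round grey base plate 110 mm in diameter and 12 mm thick, two upright steel guide posts 8 mm in diameter at 42 mm either side of the centre (along its y), 74 mm high, with coil springs, carrying the aluminium ring between them. Origin at the centre of the base's underside on the bench, z up.
- ring_seat (a point): Point on the axis of the cradle's aluminium ring, 2.3 mm above the ring's underside (47.3 mm above the bench when the ring is up): where the centre of the flask's underside lies when the flask sits in the ring. The ring is coaxial with the cradle and 20 mm high, its top 65 mm above the bench when up; its bore is 43 mm in diameter for the lower 12 mm, then a funnel opening to 55 mm at the top. The flask's foot goes down into the bore and its ball rests in the funnel.
- ring (a joint): How far the sprung ring is pressed down, m: 0 = up, 0.016 = fully down against its stop. The spring pushes up with 6 N when up, rising to 15.6 N fully down (600 N/m); it springs back up when let go. The flask's and sleeve's weight alone do not press it down.
- sleeve_wide: White plastic tube sleeve open at both ends, standing upright on the bench at the start: 38 mm outside diameter, 45 mm high, bore 27 mm: it fits over the flask's 23 mm neck. Fully home its lower rim rests on the flask's ball, 66 mm above the flask's underside. About 40 g. Origin at the centre of its underside, z along its axis.
- sleeve_narrow: The other white sleeve: same outside diameter (38 mm) and height (45 mm) but thicker wall and bore only 15 mm, so it does not go over the neck. Standing upright on the bench; the two sleeves swap places at random. Origin at the centre of its underside.
- stopper: Black rubber stopper, 24 mm across its wider top, 24 mm high, standing on the bench; origin at the centre of its underside. Bystander, leave where it is
- spray_bottle: White bottle, 56 mm across, 120 mm high, standing on the bench; origin at the centre of its underside. Bystander, leave where it is
- tub: Clear tub with a grey cap, 60 mm across, 55 mm high, standing on the bench; origin at the centre of its underside. Bystander, leave where it is
- filter_disc: White breathing filter: a 76 mm disc between two 28 mm stubs, 58 mm high, standing on the bench; origin at the centre of its underside. Bystander, leave where it is
- cup: Grey cup, 68 mm across, 75 mm high, standing on the bench; origin at the centre of its underside. Bystander, leave where it is
- brush: Black cleaning brush, 160 mm long, lying flat; origin midway along its underside. Bystander, leave where it is
Mind the look-alikes: they are no part of the job. Leave any yellow look-alike of the flask alone. What is shaped like the sleeve_wide but purple is not meant.

How it is judged:
By the outcome, as a careful person would: the job done as asked, in the order asked, and still so for the second after the job is handed in, while the arm keeps its last pose, push and grip.
It also fails if it takes over 64 s, if anything falls off the work surface, if the arm or the gripper's body presses on something with over 40 N, if the wrist force passes 120 N, or if a joint passes its speed limit or range.

## Robot

A 7-joint arm with a two-finger parallel gripper is mounted at the origin on the work surface. World frame = base frame: x ahead of the robot, y to its left, z up, the work surface at z = 0. Lengths are in m, angles in rad, forces in N, time in s.
With the tool pointing down it reaches from about 0.4 to 0.85 m from the base axis. Payload 10.4 kg.
Tool frame: the origin (TCP) lies between the finger pads; the fingertips stand 22 mm ahead of it and the grasp point (between the pads) lies 3 mm ahead of it; z points along the fingers, y is the line along which they close (so a half turn about z gives the same grasp; the last joint's range is limited). The gripper opens to 85 mm and grips with 20 to 120 N. Pads are 22 mm wide; open, the fingers measure 114 mm over their backs; the gripper's body (76 mm by 85 mm) begins 54 mm behind the grasp point. The pads swing forward as they close: fully open they stand 13 mm farther back than shut.
Start: joints at [-1.163, 0.332, -0.065, 1.46, 0.022, 1.35, -0.088], TCP at [0.261, 0.568, 0.253] pointing down, gripper open.
Joint ranges: [-2.6, 2.6], [-0.5, 2.12], [-1.47, 1.34], [0.16, 2.42], [-1.27, 4.41], [0.06, 2.06], [-2.6, 2.6]. Speed limits (rad/s): [2.22, 2.22, 2.79, 2.79, 3.14, 3.14, 3.14].

## Interface

Orientations are given as a unit quaternion [x, y, z, w].
In Python, from workcell import manip, camera, ticket, boxes_of, outline_of gives the robot as it stands.
- The arm moves only by the tool carry_out, never from a script. Its argument "deltas" is a list of rows, each a list of 5 numbers: the shift along the tool's x, y, z as a fraction of full scale, then the turn about the tool's z as a fraction of full scale, then the opening, from -1 (shut) to 1 (fully open), so that 0 is half open. In form: [[tx, ty, tz, spin, gripper], ...]. A call has 1 to 20 rows; each row is the pose to reach, as a shift and turn from the pose commanded when the call began, along the tool's axes at that moment; what a row does not reach only later rows make up. Full scale, the value 1, is 150 mm for a shift and 30 degrees for a turn. A row lasts 1/8 s, in which the tool goes at most 62.5 mm and 10.7 degrees, less where a joint would pass 70% of its speed; a pose out of reach is approached as far as the arm can. A call with a number of a shift or a turn outside -1 to 1 is refused whole. A call with a gripper value outside its range is refused whole. The fingers move at their own pace and stop on an object; "force" is the grip in N (left out, the last holds). Time passes only in rows, so rows that repeat a pose let the fingers close. It gives the time, the measured TCP pose, the force, the opening and the grip force at its end, in the units of the state.
- manip.get_obs(): the state, without advancing time (a new reading comes with each control period).
- camera(name): name is "side" or "top"; returns a dict with "img" (420x560x3 uint8, red, green, blue), "depth" (420x560 float32, m along the optical axis (not along the pixel's ray), 0 where there is no reading), "vertical_fov" (degrees; the focal length in pixels is half the picture's height over the tangent of half this angle, whatever the lens; pixels are square), "cx", "cy" (the principal point, pixels), "R" (3x3) and "t" (3): a world point X has camera coordinates R X + t. Camera axes: x right, y down, z forward; pixel columns grow to the right and rows downward; lengths in m; the calibration is good to about 2 mm. A picture is of the moment at which its call begins.
- ticket.hand_in(): hands the job in; it is judged then, once.
Trained networks look in a picture, given as the dict that the camera call returned (one of the last four; its "shot" number tells which), for a name from the list of things; names that differ only in an ending like _2 or _b are one class to them, and where a whole thing is asked for, a point or a joint stands for the part that bears it (a point fixed in the world has none). Each returns a list of dicts, best first, with "conf" (0 to 1); they miss things now and then, are a little off and sometimes report something else, mostly with a low value. They report only what shows in the picture. A call takes as long as a camera call. They do not tell look-alikes from the thing itself.
- boxes_of(query, picture): "position" ([x, y, z] in m, in world coordinates, good to about 4 mm: the middle of the surface that is visible of it).
- outline_of(query, picture): "region" (420x560 bool, what is visible of it).
The state is a dict: "clock": time; "joint_pos": joint angles; "joint_velocities": joint speeds; "tau": joint torques, N m; "position": TCP position; "ee_rot": TCP orientation; "ft_force": force on the tool from outside, world axes, zero at the start; "torque": the same for the moment, N m; "grip_width": opening from 0.0 (shut) to 1.0 (fully open); "grasp_force": force on a finger pad.
Only numpy, scipy, OpenCV 4.12 (cv2) and the standard library are available. Lean on these libraries where they do the work, as an engineer would, in place of code of your own. Each camera call takes 0.05 s, during which the arm holds its last target. There are 200 camera calls.

## Working session

There is one attempt and no reset: what is moved stays moved. The work goes in short steps, Python scripts to look and compute and a tool call to move; the robot and the scene stay as the last step left them, time stands still between calls to the robot, and variables do not carry over. Pictures are saved under pics/ and viewed, at most 10 in all, crops included, and the job is handed in when it is done.

Besides the shell and the picture viewer there is one more tool, called after "Emit:" as name(argument=value, ...) on one line, values as JSON. carry_out: Moves the arm, as the interface text tells. Its arguments: {"type":"object","properties":{"deltas":{"type":"array","items":{"type":"array","items":{"type":"number"}}},"force":{"type":"number"}},"required":["deltas"]}

```bash
mkdir -p pics
cat > h.py <<'E'
import numpy as np, cv2
from workcell import manip, camera, ticket, boxes_of, outline_of
def f(p): return p["img"].shape[0]/2/np.tan(np.radians(p["vertical_fov"])/2)
def pix(p,X):
    c=p["R"]@np.array(X)+p["t"]; return np.array([p["cx"]+f(p)*c[0]/c[2], p["cy"]+f(p)*c[1]/c[2]])
def cloud(p):
    d=p["depth"]; v,u=np.mgrid[:d.shape[0],:d.shape[1]]
    c=np.stack([(u-p["cx"])/f(p)*d,(v-p["cy"])/f(p)*d,d],-1)
    return (c-p["t"])@np.array(p["R"])
def save(n,img,s=1):
    cv2.imwrite("pics/"+n,cv2.resize(img[...,::-1],None,fx=s,fy=s,interpolation=cv2.INTER_CUBIC))
E
python3 - <<'E'
from h import *
ps={n:camera(n) for n in("top","side")}
for n,p in ps.items():
    save(n+"0.png",p["img"])
    C=-np.array(p["R"]).T@p["t"]; print(n,C.round(3),f(p))
    for q in["flask","cradle","sleeve_wide","sleeve_narrow","stopper","spray_bottle","tub","filter_disc","cup","brush"]:
        for b in boxes_of(q,p):
            print(q,np.round(b["position"],3),round(b["conf"],2),pix(p,b["position"]).round())
o=manip.get_obs();print(o)
E
```

```text
top [ 0.423 -0.017  1.144] 489.5878953776839
flask [ 0.554 -0.002  0.06 ] 0.57 [273. 244.]
flask [0.575 0.106 0.061] 0.56 [225. 234.]
cradle [0.533 0.281 0.01 ] 0.95 [151. 254.]
sleeve_wide [ 0.572 -0.193  0.044] 0.74 [358. 238.]
sleeve_wide [ 0.493 -0.18   0.046] 0.64 [353. 273.]
sleeve_wide [0.686 0.341 0.02 ] 0.31 [128. 189.]
sleeve_narrow [ 0.484 -0.344  0.05 ] 0.59 [427. 278.]
sleeve_narrow [0.687 0.342 0.02 ] 0.54 [128. 189.]
sleeve_narrow [ 0.554 -0.001  0.063] 0.23 [273. 244.]
stopper [0.493 0.149 0.025] 0.55 [207. 272.]
spray_bottle [0.7   0.143 0.085] 0.86 [209. 177.]
tub [ 0.686 -0.128  0.055] 0.81 [329. 188.]
filter_disc [ 0.688 -0.24   0.034] 0.89 [376. 189.]
cup [0.73  0.02  0.036] 0.83 [265. 171.]
cup [0.703 0.14  0.085] 0.15 [210. 176.]
brush [0.687 0.343 0.021] 0.69 [128. 188.]
brush [0.537 0.289 0.065] 0.41 [141. 250.]
side [ 0.55  -0.878  0.683] 429.40148671969826
flask [0.586 0.092 0.055] 0.85 [261. 192.]
flask [ 0.559 -0.018  0.055] 0.84 [252. 217.]
cradle [0.534 0.27  0.012] 0.64 [242. 173.]
cradle [ 0.561 -0.02   0.058] 0.18 [253. 216.]
sleeve_wide [ 0.58  -0.2
[... 439 characters left out ...]
nt_pos': array([-1.16264165,  0.33220383, -0.06468346,  1.46012944,  0.02159303,
        1.34991322, -0.08851109]), 'joint_velocities': array([ 0.00099704,  0.00035169, -0.0001164 , -0.00159742, -0.0003039 ,
        0.00128376,  0.00055849]), 'tau': array([-1.05083425e-04, -6.25249529e+01,  4.87106200e-02, -3.91819239e+01,
        1.62715494e-02,  2.37697415e-03, -1.42145205e-05]), 'position': array([0.26096569, 0.56791268, 0.25332102]), 'ee_rot': array([ 2.13727975e-01,  9.76893214e-01,  2.11510675e-05, -4.03518510e-06]), 'ft_force': array([-0.14783353,  0.05147957, -0.39090155]), 'torque': array([ 0.0125368 , -0.04180212, -0.02166349]), 'grasp_force': 0.0, 'grip_width': 0.9975971106874506}
```

View pics/top0.png

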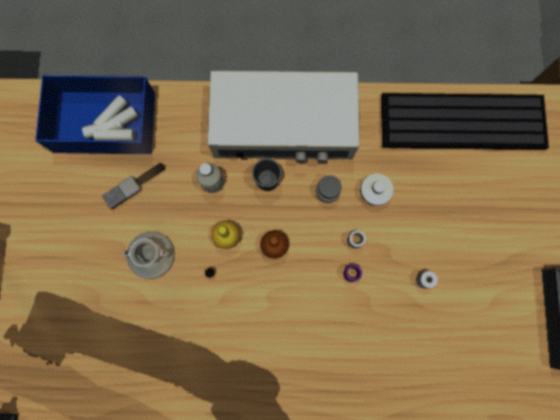

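View pics/side0.png

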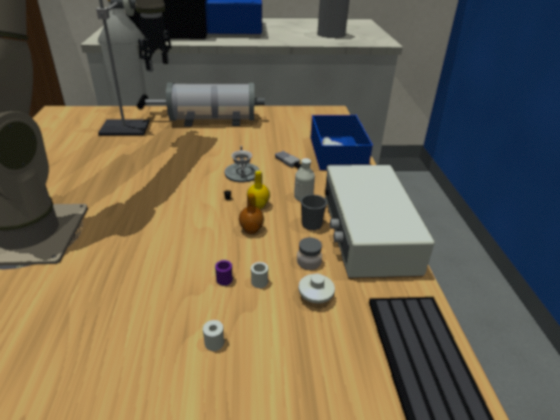

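Top view: the amber flask is at (273,244), with the yellow look-alike at (226,234). The wide-bore white sleeve is at (357,239), the narrow white one at (428,279) and the purple look-alike at (353,273). The cradle is at (150,254). I choose the amber flask and the wide white sleeve, and will check both in a close crop.

```bash
cat > m.py <<'E'
from h import *
def circ(pts):
    A=np.c_[2*pts,np.ones(len(pts))]; s=np.linalg.lstsq(A,(pts**2).sum(1),rcond=None)[0]
    return s[:2],np.sqrt(s[2]+s[:2]@s[:2])
def band(p,c,r,z0,z1,name=""):
    W=cloud(p); m=(p["depth"]>0)&(np.hypot(W[...,0]-c[0],W[...,1]-c[1])<r)&(W[...,2]>z0)&(W[...,2]<z1)
    q=W[m]; (mr,rad)=cv2.minEnclosingCircle(q[:,:2].astype(np.float32)) if len(q)>2 else ((0,0),0)
    print(name,len(q),"mean",q.mean(0).round(4),"encl",np.round(mr,4),round(rad,4),"zmax",q[:,2].max().round(4))
    return q
E
python3 - <<'E'
from m import *
p=camera("top"); s=camera("side")
for n,c,r,z0,z1 in[("flask top",(.554,-.002),.05,.1,.13),("flask neck",(.554,-.002),.05,.075,.13),("flask ball",(.554,-.002),.06,.02,.13),("wide",(.572,-.193),.04,.035,.06),("narrow",(.484,-.344),.04,.035,.06),("purple",(.493,-.18),.035,.035,.06),("base",(.533,.281),.075,.006,.02),("ring",(.533,.281),.06,.055,.07),("posts",(.533,.281),.065,.071,.09),("yellow",(.575,.106),.05,.1,.13)]:
    for k,x in(("top",p),("side",s)):
        try: band(x,c,r,z0,z1,n+" "+k)
        except Exception as e: print(n,k,"none")
a=p["img"][215:300,120:200]; b=p["img"][215:300,250:330]; c=p["img"][215:300,330:450]
save("crop1.png",np.hstack([a,b,c]),2.8)
E
```

```text
flask top top 78 mean [ 0.5581 -0.0038  0.1069] encl [ 0.5586 -0.0037] 0.0112 zmax 0.1123
flask top side 53 mean [ 0.5575 -0.0082  0.106 ] encl [ 0.5575 -0.0069] 0.0102 zmax 0.1111
flask neck top 102 mean [ 0.5568 -0.0043  0.1032] encl [ 0.5583 -0.004 ] 0.0114 zmax 0.1123
flask neck side 127 mean [ 0.5574 -0.0104  0.0953] encl [ 0.5574 -0.0072] 0.0106 zmax 0.1111
flask ball top 649 mean [ 0.5551 -0.0043  0.0635] encl [ 0.5586 -0.0044] 0.0331 zmax 0.1123
flask ball side 619 mean [ 0.5575 -0.0193  0.059 ] encl [ 0.5583 -0.009 ] 0.0322 zmax 0.1111
wide top 129 mean [ 0.5729 -0.192   0.0433] encl [ 0.5734 -0.192 ] 0.019 zmax 0.049
wide side 172 mean [ 0.5724 -0.1944  0.042 ] encl [ 0.5719 -0.1916] 0.0204 zmax 0.0485
narrow top 214 mean [ 0.4822 -0.3494  0.044 ] encl [ 0.4828 -0.3502] 0.0193 zmax 0.0503
narrow side 311 mean [ 0.4822 -0.353   0.0436] encl [ 0.4816 -0.3502] 0.0198 zmax 0.0473
purple top 129 mean [ 0.4955 -0.1823  0.0443] encl [ 0.4956 -0.1827] 0.0191 zmax 0.0502
purple side 175 mean [ 0.4948 -0.1844  0.0423] encl [ 0.4951 -0.1823] 0.02 zmax 0.0473
base top 1271 mean [0.5311 0.279  0.0117] encl [0.5339 0.2837] 0.0553 zmax 0.0197
base side 423 mean [0.5296 0.2744 0.0118] encl [0.5331 0.2829] 0.0563 zmax 0.0197
ring top 358 mean [0.5353 0.2864 0.0625] encl [0.5384 0.2803] 0.0439 zmax 0.0696
ring side 149 mean [0.5334 0.2869 0.0619] encl [0.534  0.2809] 0.0471 zmax 0.0692
posts top 19 mean [0.534  0.29   0.0744] encl [0.5346 0.284 ] 0.0452 zmax 0.0772
posts side 13 mean [0.533  0.2809 0.073 ] encl [0.5342 0.286 ] 0.0488 zmax 0.0759
yellow top 77 mean [0.5788 0.1064 0.1066] encl [0.5801 0.107 ] 0.011 zmax 0.1116
yellow side 41 mean [0.5784 0.1038 0.106 ] encl [0.5799 0.1052] 0.0105 zmax 0.1115
```

View pics/crop1.png

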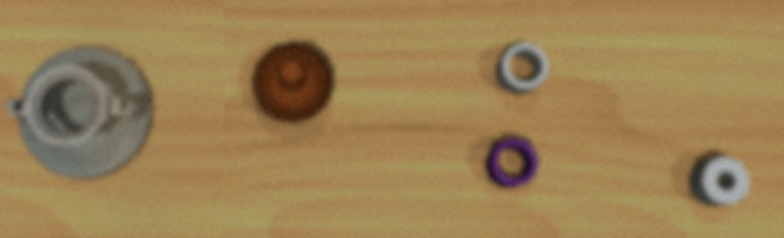

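Crop: the cradle ring is at the left with its posts along world y. The amber flask is next, then the thin-walled white sleeve (wide bore) above the purple one. The thick-walled narrow sleeve is at lower right. The choices hold: flask (0.558,-0.005), sleeve_wide (0.573,-0.192), cradle (0.534,0.284).

Emit:
carry_out(deltas=[[-0.33, -0.26, 0, -0.3, 1], [-0.67, -0.52, 0, -0.6, 1], [-1, -0.78, 0, -0.823, 1], [-1, -0.78, 0, -0.823, 1], [-1, -0.78, 0, -0.823, 1], [-1, -0.78, 0, -0.823, 1]], force=40)

```text
clock: 1.95
position: [0.3474, 0.4003, 0.2532]
ee_rot: [-0.001, 1.0, 0.0, -0.0]
ft_force: [0.4, 0.4, -0.4]
grip_width: 0.998
grasp_force: 0.0
```

Emit:
carry_out(deltas=[[-0.47, -0.9, 0, 0, 1], [-0.47, -0.9, 0, 0, 1], [-0.47, -0.9, 0, 0, 1], [-0.47, -0.9, 0, 0, 1]])

```text
clock: 2.45
position: [0.4197, 0.2631, 0.2533]
ee_rot: [0.001, 1.0, -0.0, 0.0]
ft_force: [0.5, 0.7, 0.8]
grip_width: 1.0
grasp_force: 0.0
```

Emit:
carry_out(deltas=[[-0.47, -0.9, 0, 0, 1], [-0.47, -0.9, 0, 0, 1], [-0.47, -0.9, 0, 0, 1], [-0.47, -0.9, 0, 0, 1]])

```text
clock: 2.95
position: [0.49, 0.129, 0.2531]
ee_rot: [0.0, 1.0, -0.0, -0.0]
ft_force: [0.5, 0.3, -0.4]
grip_width: 1.002
grasp_force: 0.0
```

Emit:
carry_out(deltas=[[-0.47, -0.9, 0, 0, 1], [-0.47, -0.9, 0, 0, 1], [-0.47, -0.9, 0, 0, 1], [-0.47, -0.9, 0, 0, 1], [-0.47, -0.9, 0, 0, 1]])

```text
clock: 3.58
position: [0.5598, -0.0029, 0.2529]
ee_rot: [-0.002, 1.0, 0.0, -0.0]
ft_force: [-0.1, 0.1, -0.0]
grip_width: 1.003
grasp_force: 0.0
```

Emit:
carry_out(deltas=[[0.01, -0.01, 0.33, 0, 1], [0.01, -0.01, 0.6, 0, 1], [0.01, -0.01, 0.8, 0, 1], [0.01, -0.01, 0.93, 0, 1], [0.01, -0.01, 1, 0, 1], [0.01, -0.01, 1, 0, 1]])

```text
clock: 4.32
position: [0.5582, -0.0061, 0.1031]
ee_rot: [-0.001, 1.0, 0.0, -0.0]
ft_force: [0.2, -0.3, -0.2]
grip_width: 0.998
grasp_force: 0.0
```

Emit:
carry_out(deltas=[[0, 0, 0.07, 0, 1], [0, 0, 0.07, 0, 0.2], [0, 0, 0.07, 0, -0.3], [0, 0, 0.07, 0, -1], [0, 0, 0.07, 0, -1], [0, 0, 0.07, 0, -1], [0, 0, 0.07, 0, -1], [0, 0, 0.07, 0, -1]])

```text
clock: 5.32
position: [0.5588, -0.0074, 0.0931]
ee_rot: [-0.0, 1.0, 0.0, 0.0]
ft_force: [0.8, 0.7, 5.1]
grip_width: 0.254
grasp_force: 39.6
```

Emit:
carry_out(deltas=[[0, 0, -0.1, 0, -1], [0, 0, -0.4, 0, -1], [0, 0, -0.7, 0, -1], [0, 0, -1, 0, -1], [0, 0, -1, 0, -1], [0, 0, -1, 0, -1]])

```text
clock: 6.08
position: [0.558, -0.0076, 0.2423]
ee_rot: [-0.0, 1.0, 0.0, -0.0]
ft_force: [0.4, -0.4, -2.2]
grip_width: 0.256
grasp_force: 39.5
```

Emit:
carry_out(deltas=[[0.02, 0.2, 0, 0, -1], [0.05, 0.5, 0, 0, -1], [0.08, 0.8, 0, 0, -1], [0.08, 0.97, 0, 0, -1], [0.08, 0.97, 0, 0, -1]])

```text
clock: 6.7
position: [0.5452, 0.1403, 0.241]
ee_rot: [-0.002, 1.0, -0.0, -0.002]
ft_force: [-0.2, -0.2, -0.9]
grip_width: 0.256
grasp_force: 39.6
```

Emit:
carry_out(deltas=[[0.02, 0.2, 0, 0, -1], [0.05, 0.5, 0, 0, -1], [0.08, 0.8, 0, 0, -1], [0.08, 0.97, 0, 0, -1], [0.08, 0.97, 0, 0, -1], [0.08, 0.97, 0, 0, -1]])

```text
clock: 7.45
position: [0.5351, 0.2814, 0.2424]
ee_rot: [0.001, 1.0, -0.001, -0.0]
ft_force: [-0.5, -1.0, -1.4]
grip_width: 0.256
grasp_force: 39.7
```

Run:
```python
from m import *
p=camera("top"); s=camera("side")
print(manip.get_obs()["position"])
for k,x in(("top",p),("side",s)):
    for n,z0,z1 in(("base",.006,.02),("ring",.052,.069),("ball",.16,.225)):
        try: band(x,(.534,.284),.07,z0,z1,n+k)
        except Exception: print(n,k,"none")
save("c2.png",np.hstack([p["img"][200:310,90:210],s["img"][80:190,180:300]]),3)
```

```text
[0.53513046 0.28148542 0.24275031]
basetop 1073 mean [0.5276 0.2733 0.0115] encl [0.5282 0.2773] 0.062 zmax 0.0197
ringtop 210 mean [0.5298 0.2704 0.0619] encl [0.5286 0.2721] 0.0371 zmax 0.0685
balltop 419 mean [0.5203 0.2712 0.2024] encl [0.5347 0.2789] 0.0328 zmax 0.2247
baseside 420 mean [0.5295 0.2744 0.0118] encl [0.5327 0.2823] 0.0556 zmax 0.0195
ringside 177 mean [0.533  0.2848 0.0603] encl [0.5325 0.2805] 0.0455 zmax 0.0689
ballside 408 mean [0.5344 0.2599 0.1942] encl [0.5337 0.2746] 0.0321 zmax 0.2244
```

View pics/c2.png

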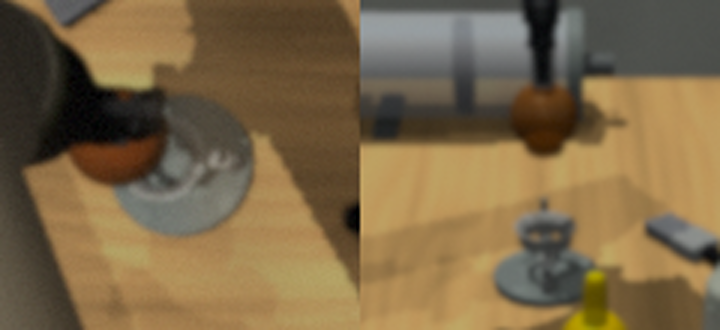

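The flask hangs upright over the cradle: in the crop the ball is at (118,140) left and (545,118) right. It needs about +3 mm in y. Lowering.

Emit:
carry_out(deltas=[[0.01, 0.02, 0.2, 0, -1], [0.01, 0.02, 0.35, 0, -1], [0.01, 0.02, 0.47, 0, -1], [0.01, 0.02, 0.55, 0, -1], [0.01, 0.02, 0.61, 0, -1], [0.01, 0.02, 0.64, 0, -1], [0.01, 0.02, 0.66, 0, -1], [0.01, 0.02, 0.66, 0, -1], [0.01, 0.02, 0.66, 0, -1]])

```text
clock: 8.68
position: [0.5331, 0.2866, 0.1442]
ee_rot: [-0.0, 1.0, 0.0, 0.0]
ft_force: [0.1, -0.9, -1.6]
grip_width: 0.253
grasp_force: 39.6
```

Emit:
carry_out(deltas=[[-0.005, -0.015, 0.013, 0, -1], [-0.005, -0.015, 0.025, 0, -1], [-0.005, -0.015, 0.025, 0, -1]])

```text
clock: 9.05
position: [0.5341, 0.2848, 0.1407]
ee_rot: [-0.0, 1.0, 0.001, 0.001]
ft_force: [0.0, 1.7, 4.3]
grip_width: 0.254
grasp_force: 40.1
```

Run:
```python
from m import *
s=camera("side");p=camera("top")
band(s,(.534,.282),.07,.006,.02,"base");band(s,(.534,.282),.06,.07,.113,"ball")
o=manip.get_obs();print(o["position"],o["ft_force"])
save("c3.png",np.hstack([p["img"][200:310,90:210],s["img"][80:190,180:300]]),3)
```

```text
base 426 mean [0.5296 0.2741 0.0116] encl [0.5339 0.2831] 0.0566 zmax 0.0198
ball 323 mean [0.5329 0.2633 0.0939] encl [0.5329 0.2718] 0.0329 zmax 0.113
[0.5340227  0.28468883 0.14062222] [0.24610179 2.69920111 3.9455412 ]
```

View pics/c3.png

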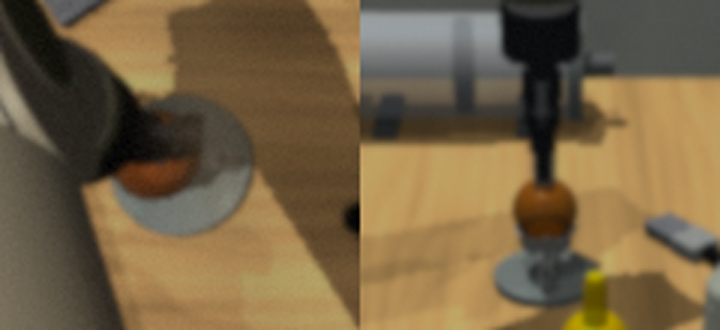

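The ball rests in the ring (right crop, 545,210), and contact came at the expected height. Releasing and rising.

Emit:
carry_out(deltas=[[0, 0, 0, 0, -0.3], [0, 0, 0, 0, 0], [0, 0, 0, 0, 0.4], [0, 0, 0, 0, 1], [0, 0, 0, 0, 1], [0, 0, -0.2, 0, 1], [0, 0, -0.5, 0, 1], [0, 0, -0.8, 0, 1], [0, 0, -0.8, 0, 1], [0, 0, -0.8, 0, 1]])

```text
clock: 10.4
position: [0.5334, 0.2842, 0.2595]
ee_rot: [-0.0, 1.0, -0.0, -0.0]
ft_force: [0.1, -0.3, -0.5]
grip_width: 0.996
grasp_force: 0.0
```

Emit:
carry_out(deltas=[[-0.088, -0.9, 0, 0, 1], [-0.088, -0.99, 0, 0, 1], [-0.088, -0.99, 0, 0, 1], [-0.088, -0.99, 0, 0, 1]])

```text
clock: 10.9
position: [0.5467, 0.1332, 0.2588]
ee_rot: [0.002, 1.0, -0.001, -0.001]
ft_force: [-0.8, 0.3, 0.4]
grip_width: 0.997
grasp_force: 0.0
```

Emit:
carry_out(deltas=[[-0.088, -0.9, 0, 0, 1], [-0.088, -0.99, 0, 0, 1], [-0.088, -0.99, 0, 0, 1], [-0.088, -0.99, 0, 0, 1]])

```text
clock: 11.4
position: [0.5599, -0.0136, 0.2591]
ee_rot: [0.001, 1.0, -0.0, -0.001]
ft_force: [0.7, 1.2, -0.1]
grip_width: 1.001
grasp_force: 0.0
```

Emit:
carry_out(deltas=[[-0.088, -0.9, 0, 0, 1], [-0.088, -0.99, 0, 0, 1], [-0.088, -0.99, 0, 0, 1], [-0.088, -0.99, 0, 0, 1]])

```text
clock: 11.9
position: [0.5735, -0.1611, 0.2591]
ee_rot: [0.0, 1.0, 0.0, -0.001]
ft_force: [0.5, 0.5, -0.1]
grip_width: 0.999
grasp_force: 0.0
```

Run:
```python
from m import *
s=camera("side");p=camera("top")
for n,x in(("top",p),("side",s)):
    band(x,(.534,.282),.03,.145,.175,"necktop "+n);band(x,(.534,.282),.05,.07,.175,"flask "+n);
    band(x,(.534,.284),.07,.006,.02,"base "+n)
band(s,(.573,-.192),.03,.035,.06,"wide side")
o=manip.get_obs();print(o["position"],o["clock"])
save("c4.png",np.hstack([p["img"][200:310,90:210],s["img"][80:190,180:300]]),3)
```

```text
necktop top 96 mean [0.534  0.2828 0.1543] encl [0.5346 0.2842] 0.011 zmax 0.1621
flask top 766 mean [0.5315 0.2765 0.1105] encl [0.5335 0.2841] 0.0458 zmax 0.1621
base top 922 mean [0.5272 0.2709 0.0115] encl [0.5345 0.284 ] 0.0555 zmax 0.0176
necktop side 36 mean [0.5326 0.2792 0.1505] encl [0.5335 0.282 ] 0.0115 zmax 0.1575
flask side 412 mean [0.5318 0.2671 0.1057] encl [0.5284 0.2685] 0.032 zmax 0.1575
base side 387 mean [0.5252 0.2728 0.0117] encl [0.5321 0.2827] 0.0567 zmax 0.0197
wide side 169 mean [ 0.5727 -0.1943  0.0422] encl [ 0.5727 -0.1916] 0.0208 zmax 0.0481
[ 0.57387148 -0.15850202  0.25924583] 12.0
```

View pics/c4.png

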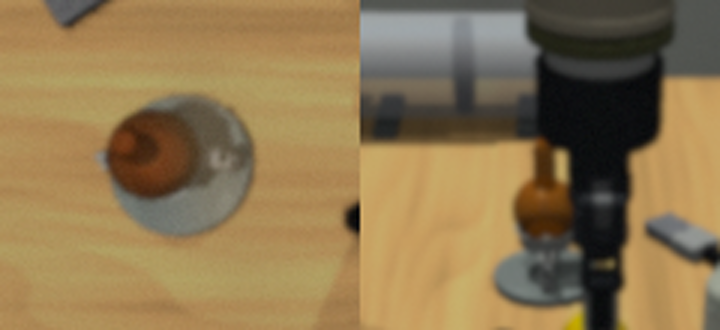

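The flask stands upright on the cradle axis (0.534,0.284), neck top near z 0.157 as expected. Now for the sleeve.

Emit:
carry_out(deltas=[[0, -0.21, 0, 0, 1], [0, -0.21, 0.2, 0, 1], [0, -0.21, 0.5, 0, 1], [0, -0.21, 0.8, 0, 1], [0, -0.21, 1, 0, 1], [0, -0.21, 1, 0, 1]])

```text
clock: 12.75
position: [0.5725, -0.1897, 0.1077]
ee_rot: [-0.002, 1.0, 0.001, -0.002]
ft_force: [-0.2, 0.1, 1.5]
grip_width: 1.002
grasp_force: 0.0
```

Emit:
carry_out(deltas=[[0, -0.01, 0.2, 0, 1], [0, -0.01, 0.35, 0, 1], [0, -0.01, 0.45, 0, 1], [0, -0.01, 0.51, 0, 1], [0, -0.01, 0.52, 0, 1], [0, -0.01, 0.52, 0, 0.5], [0, -0.01, 0.52, 0, 0.2], [0, -0.01, 0.52, 0, -0.3], [0, -0.01, 0.52, 0, -1], [0, -0.01, 0.52, 0, -1], [0, -0.01, 0.52, 0, -1], [0, -0.01, 0.52, 0, -1]], force=60)

```text
clock: 14.25
position: [0.5738, -0.1944, 0.0328]
ee_rot: [-0.0, 1.0, 0.0, 0.001]
ft_force: [-1.5, 0.2, 6.3]
grip_width: 0.438
grasp_force: 59.6
```

Emit:
carry_out(deltas=[[0, 0, -0.1, 0, -1], [0, 0, -0.4, 0, -1], [0, 0, -0.7, 0, -1], [0, 0, -1, 0, -1], [0, 0, -1, 0, -1]])

```text
clock: 14.88
position: [0.5751, -0.1952, 0.1869]
ee_rot: [0.0, 1.0, -0.001, 0.004]
ft_force: [-0.3, -0.3, -0.4]
grip_width: 0.441
grasp_force: 60.2
```

Emit:
carry_out(deltas=[[0.03, 0.2, -0.3, 0, -1], [0.06, 0.5, -0.55, 0, -1], [0.08, 0.8, -0.55, 0, -1], [0.08, 1, -0.55, 0, -1], [0.08, 1, -0.55, 0, -1]])

```text
clock: 15.5
position: [0.5611, -0.0412, 0.2642]
ee_rot: [-0.002, 1.0, 0.001, -0.0]
ft_force: [0.7, -1.0, 0.0]
grip_width: 0.438
grasp_force: 60.3
```

Emit:
carry_out(deltas=[[0.03, 0.2, 0, 0, -1], [0.06, 0.5, 0, 0, -1], [0.08, 0.8, 0, 0, -1], [0.08, 1, 0, 0, -1], [0.08, 1, 0, 0, -1]])

```text
clock: 16.12
position: [0.549, 0.1074, 0.2641]
ee_rot: [-0.002, 1.0, 0.0, -0.0]
ft_force: [0.0, -0.4, -0.2]
grip_width: 0.438
grasp_force: 60.3
```

Emit:
carry_out(deltas=[[0.03, 0.2, 0, 0, -1], [0.06, 0.5, 0, 0, -1], [0.08, 0.8, 0, 0, -1], [0.08, 1, 0, 0, -1], [0.08, 1, 0, 0, -1]])

```text
clock: 16.75
position: [0.5372, 0.2565, 0.2639]
ee_rot: [-0.001, 1.0, -0.0, -0.0]
ft_force: [-0.2, -1.7, -0.2]
grip_width: 0.438
grasp_force: 60.3
```

Emit:
carry_out(deltas=[[0.02, 0.18, 0, 0, -1], [0.02, 0.18, 0.15, 0, -1], [0.02, 0.18, 0.3, 0, -1], [0.02, 0.18, 0.3, 0, -1], [0.02, 0.18, 0.3, 0, -1]])

```text
clock: 17.38
position: [0.5352, 0.2815, 0.2206]
ee_rot: [0.001, 1.0, 0.0, 0.001]
ft_force: [-0.8, 0.7, 0.2]
grip_width: 0.438
grasp_force: 60.3
```

Run:
```python
from m import *
s=camera("side");p=camera("top")
for n,x in(("top",p),("side",s)):
    for k,a,b in(("neck",.12,.165),("sleeve",.175,.24)):
        try: band(x,(.534,.284),.04,a,b,k+n)
        except Exception: print("none",k,n)
o=manip.get_obs();print(o["position"],o["clock"])
save("c5.png",np.hstack([p["img"][200:310,90:210],s["img"][80:190,180:300]]),3)
```

```text
necktop 28 mean [0.5272 0.2779 0.1334] encl [0.5291 0.28  ] 0.0084 zmax 0.1501
sleevetop 91 mean [0.5209 0.2698 0.2175] encl [0.5239 0.2661] 0.0204 zmax 0.2399
neckside 100 mean [0.5337 0.2782 0.1402] encl [0.5343 0.2817] 0.0112 zmax 0.1583
sleeveside 216 mean [0.5343 0.2627 0.2151] encl [0.5302 0.2744] 0.0306 zmax 0.2397
[0.53503623 0.28226651 0.22083954] 17.475
```

View pics/c5.png

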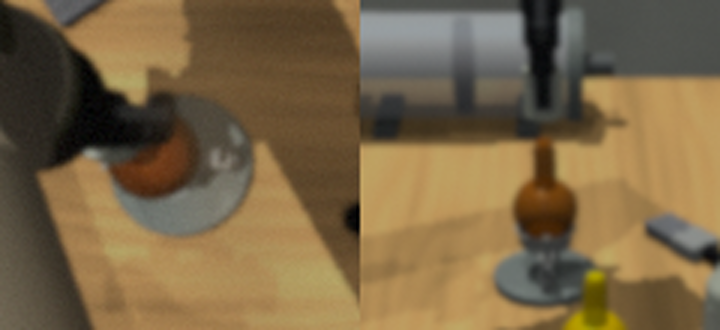

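The sleeve hangs upright over the neck (right crop: sleeve at 545,90, neck top at 545,140). Lowering gently.

Emit:
carry_out(deltas=[[0, 0.012, 0.1, 0, -1], [0, 0.012, 0.18, 0, -1], [0, 0.012, 0.24, 0, -1], [0, 0.012, 0.29, 0, -1], [0, 0.012, 0.33, 0, -1], [0, 0.012, 0.33, 0, -1]])

```text
clock: 18.23
position: [0.5341, 0.2845, 0.1696]
ee_rot: [-0.0, 1.0, -0.0, -0.0]
ft_force: [0.9, 0.5, -0.7]
grip_width: 0.438
grasp_force: 60.3
```

Inserted with no resistance. Continuing down to home.

Emit:
carry_out(deltas=[[0, 0, 0.05, 0, -1], [0, 0, 0.1, 0, -1], [0, 0, 0.14, 0, -1], [0, 0, 0.16, 0, -1], [0, 0, 0.16, 0, -1]], force=80)

```text
clock: 18.85
position: [0.5344, 0.2848, 0.1464]
ee_rot: [-0.0, 1.0, 0.0, 0.0]
ft_force: [-1.3, 0.5, 4.2]
grip_width: 0.432
grasp_force: 80.2
```

Emit:
carry_out(deltas=[[0, 0, 0.03, 0, -1], [0, 0, 0.06, 0, -1], [0, 0, 0.08, 0, -1], [0, 0, 0.1, 0, -1], [0, 0, 0.11, 0, -1], [0, 0, 0.11, 0, -1]])

```text
clock: 19.6
position: [0.5349, 0.2852, 0.1312]
ee_rot: [-0.0, 1.0, 0.001, 0.001]
ft_force: [-2.4, 0.7, 12.9]
grip_width: 0.433
grasp_force: 81.0
```

Emit:
carry_out(deltas=[[0, 0, 0.01, 0, -1], [0, 0, 0.02, 0, -1], [0, 0, 0.02, 0, -1], [0, 0, 0.02, 0, -1]])

```text
clock: 20.1
position: [0.5355, 0.2857, 0.1302]
ee_rot: [-0.0, 1.0, 0.002, 0.002]
ft_force: [-6.5, -2.4, 24.5]
grip_width: 0.43
grasp_force: 82.4
```

The force jumped to 24 N with hardly any travel, so the ring is probably at its stop. Checking the ring height in the picture.

Run:
```python
from m import *
s=camera("side");p=camera("top")
W=cloud(s)
m=(s["depth"]>0)&(np.hypot(W[...,0]-.534,W[...,1]-.284)<.04)&(W[...,2]>.02)
im=s["img"].astype(int); amber=m&(im[...,0]>im[...,2]*1.8)&(im[...,0]>50); 
q=W[amber]; print("amber z",np.percentile(q[:,2],[1,50,99]).round(4),"widest fit",q[:,0].mean().round(4))
g=outline_of("sleeve_wide",s)
for b in g[:2]:
    r=W[b["region"]&m]; print(b["conf"],len(r),np.percentile(r[:,2],[2,50,98]).round(4) if len(r) else "")
# ball centre fit
sol=None
from scipy.optimize import least_squares
r=least_squares(lambda c:np.linalg.norm(q[(q[:,2]<.095)]-c,axis=1)-.033,[.534,.284,.07],loss="soft_l1",f_scale=.002);print("ball",r.x.round(4))
o=manip.get_obs();print(o["position"],o["ft_force"],o["clock"])
save("c6.png",s["img"][110:190,190:290],6)
```

```text
amber z [0.0504 0.0813 0.1753] widest fit 0.5344
0.97 0 
ball [0.5334 0.2859 0.0678]
[0.53553588 0.28574552 0.13018807] [-6.64194371 -2.17670345 24.90927514] 20.25
```

View pics/c6.png

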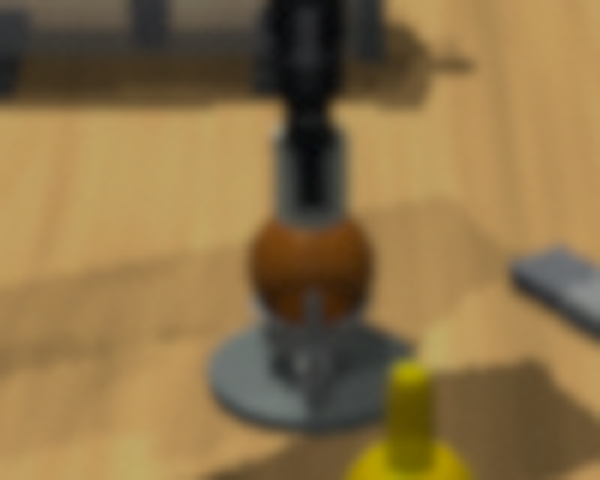

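The picture shows the sleeve home on the ball (310,215). The ball centre is at z 0.068 against 0.0673 expected with the ring fully down, and the force is steady at 25 N. Handing in.

```bash
python3 -c "
from h import *
print(ticket.hand_in())"
```

```text
the job is handed in; nothing more can be done
None
```

I stood the amber flask in the cradle and let it go, then slid the wide white sleeve fully down its neck. I handed the job in at about 20 s, with the ring held fully down at about 25 N; the hand-in returned no verdict.

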